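# Feed a donated trinket box under the disinfecting lamp

## Robot

A 6-joint arm with a two-finger parallel gripper is mounted at the origin on the work surface. World frame = base frame: x ahead of the robot, y to its left, z up, the work surface at z = 0. Lengths are in m, angles in rad, forces in N, time in s.
With the tool pointing down it reaches from about 0.3 to 0.775 m from the base axis. Payload 14.6 kg.
Tool frame: the origin (TCP) lies at the very end of the fingers, on their centre line; the grasp point (between the pads) lies 19 mm behind it; z points along the fingers, y is the line along which they close (so a half turn about z gives the same grasp; the last joint's range is limited). The gripper opens to 94 mm and grips with 3 to 60 N. Pads are 16 mm wide; open, the fingers measure 119 mm over their backs; the gripper's body (75 mm by 177 mm) begins 78 mm behind the grasp point.
Start: joints at [-1.231, 0.3, 1.521, -0, 1.321, -0.067], TCP at [0.218, -0.505, 0.205] pointing down, gripper open.
Joint ranges: [-3.03, 3.03], [-0.79, 2.21], [0.23, 2.52], [-1.04, 4.18], [0, 3.07], [-2.55, 2.55]. Speed limits (rad/s): [2.22, 2.22, 2.57, 3.14, 3.14, 3.14].

## Interface

Orientations are given as [roll, pitch, yaw] about the fixed x, y, z axes, in that order (R = Rz(yaw) Ry(pitch) Rx(roll)).
In Python, from station import ctrl gives the robot as it stands.
- The arm moves only by the tool move_arm, never from a script. Its argument "increments" is a list of rows, each a list of 7 numbers: the opening, from 0 (shut) to 1 (fully open), then the shift along the tool's x, y, z in units of 50 mm (1.0 is 50 mm), then the turn, a rotation vector about the tool's x, y, z in rad. In form: [[claw, tx, ty, tz, rx, ry, rz], ...]. A call has 1 to 20 rows; each row shifts and turns the commanded pose from where the row before left it, along the tool's axes as they then stand; what a row does not reach is not made up. A row lasts 1/10 s, in which the tool goes at most 50 mm and 8.59 degrees, less where a joint would pass 70% of its speed; a pose out of reach is approached as far as the arm can. A call is refused whole if a number of a shift passes 1 or a number of a turn 0.15, either way. A call with a gripper value outside its range is refused whole. The fingers move at their own pace and stop on an object; "force" is the grip in N (left out, the last holds). Time passes only in rows, so rows that do not move let the fingers close. It gives the time, the measured TCP pose, the force, the opening and the grip force at its end, in the units of the state.
- ctrl.get_obs(): the state, without advancing time (a new reading comes with each control period).
- ctrl.camera(name): name is "scene" or "top" or "wrist"; returns a dict with "color" (400x640x3 uint8, blue, green, red), "K" (3x3 intrinsics, pixels), "pose" (4x4, takes a point from camera to world coordinates); the wrist camera has in their place "tool_from_camera" (4x4, takes a point from camera to tool coordinates, whose origin is the TCP and whose axes are the flange's). Camera axes: x right, y down, z forward; pixel columns grow to the right and rows downward; lengths in m; the calibration is good to about 2 mm. The wrist camera is an equidistant fisheye: a pixel r from the principal point sees the ray r / f radians off the axis. A picture is of the moment at which its call begins: read the wrist's pose just before it. There is no depth.
- ctrl.hand_in(): hands the job in; it is judged then, once.
Trained networks look in a picture, given as the dict that the camera call returned (one of the last four; its "shot" number tells which), for a name from the list of things; names that differ only in an ending like _2 or _b are one class to them, and where a whole thing is asked for, a point or a joint stands for the part that bears it (a point fixed in the world has none). Each returns a list of dicts, best first, with "conf" (0 to 1); they miss things now and then, are a little off and sometimes report something else, mostly with a low value. They report only what shows in the picture. A call takes as long as a camera call. They do not tell look-alikes from the thing itself.
- ctrl.cut_out(name, picture): "mask" (400x640 bool, what is visible of it) and "centre" ([row, column] in pixels, amid what is visible of it).
The state is a dict: "time_s": time; "qpos": joint angles; "joint_vel": joint speeds; "tau": joint torques, N m; "ee_pos": TCP position; "eef_rot": TCP orientation; "force": force on the tool from outside, world axes, zero at the start; "moment": the same for the moment, N m; "grip_width": finger opening in m; "grip_force": force on a finger pad.
Only numpy, scipy, OpenCV 4.12 (cv2) and the standard library are available. Lean on these libraries where they do the work, as an engineer would, in place of code of your own. Each camera call takes 0.05 s, during which the arm holds its last target. There are 200 camera calls.

## Task

Disinfect the donated trinket box: turn the dial on the lamp feeder to the blue dot, pick up the orange push stick and, touching the box with the stick only, first slide the box over until it is flush against the blue fence, before any of it is under the lamp bridge. Then feed it along the fence with the stick, keeping it flush all the way, under the lamp bridge and up against the red end stop. Finally lay the stick back flat along its green pad, leaving box and dial as they are and the shop's other goods undisturbed.

Things in the scene. Friction and masses are not known exactly. Their poses are not given: they have to be found in the camera images.
- feeder: Fixed lamp feeder. Origin on the table, on the line of the blue fence's working face (x = 0, looking to -x, towards the robot); y is the feed direction. Fence 36 mm high, 18 thick, y -235 to +155 mm. Aluminium bed, top 6 mm above the table, x -170 to 0, y -250 to +150. The box is home with its origin at x -45, y +90.
- end_stop (a point): Middle of the red end stop's face, at x -45, y +150, z 20 mm of the feeder (axes as the feeder's). The stop is 36 mm high, 12 thick, x -112 to +18 of the feeder, face looking to -y.
- lamp_bridge (a point): Centre of the underside of the white lamp bridge, 108 mm above the table, at x -57, y +35 of the feeder. The bridge spans y +10 to +60, x -162 to +48, top 145 mm above the table, on a post behind the fence.
- dial (a joint): Selector dial, vertical axis, 0 to 2.1 rad, growing clockwise seen from above. Four spring detents: 0 (white dot), 0.7 (green), 1.4 (blue), 2.1 (red). It takes about 0.1 N m and springs to the nearest detent when let go. Starts at white or green.
- dial_grip (a point): Point to grip on the dial's axis, 80 mm above the table, at x -50, y +220.5 of the feeder. Black bar grip 42 mm long, 14 wide, 58 to 92 mm above the table, white line at its pointer end, on a grey housing 115 x 115 x 50 mm high. Seen from above the pointer's direction is the feeder's +x turned counter-clockwise by 4.19 rad minus the dial's value. The point's axes turn with the dial.
- trinket_box: Loose dark wooden box, light inlay on its lid, brass clasp: 90 mm (its x) by 120 (its y) by 55 high, 0.3 to 0.55 kg. Origin at the centre of its underside. It stands on the bed before the lamp bridge, off the fence and up to 0.2 rad askew, its y along the feed direction, clasp side away from the fence. Only the stick may touch it.
- push_stick: Loose orange stick, 0.13 kg: bar 230 mm long (x -115 to +115), 18 wide, 30 high; origin at the centre of the bar's underside. A heel 15 mm thick and 26 high juts from its right side to y -54; its front face, at x +30, looks to +x. The 85 mm of bar ahead of it lie along the box's outer side while the heel pushes the box's rear end. Black grip zone x -95 to -45.
- stick_pad: Fixed flat green pad, 280 mm (its x) by 140 (its y), 6 mm thick, origin under its centre. The stick lies on it at the start, roughly along its x, and must end there: flat, roughly along the pad and centred on it within about 50 mm.
- mug: Bystander: blue ceramic mug, 80 mm wide, 90 mm high, origin under its centre, near left of the table.
- tag_box: Bystander: plain brown tag box 70 x 100 x 40 mm, origin under its centre, near the robot's base.
- jar: Bystander: amber glass jar, 64 mm wide, 90 mm high, origin under its centre, far right.
- candlestick: Bystander: brass candlestick, 80 mm wide, 110 mm high, origin under its centre, behind the feeder.
- figurine: Bystander: white figurine, 66 mm wide, 112 mm high, origin under its centre, behind the feeder.
- sugar_bowl: Bystander: terracotta bowl, 90 mm wide, 50 mm high, origin under its centre, behind the feeder.
Mind the look-alikes: they are no part of the job. Of the things shaped like the push_stick, the orange one is meant.

How it is judged:
By the outcome, as a careful person would: the job done as asked, in the order asked, and still so for the second after the job is handed in, with the robot touching nothing.
It also fails if it takes over 64 s, if anything falls off the work surface, if the arm or the gripper's body presses on something with over 40 N, if the wrist force passes 120 N, or if a joint passes its speed limit or range.

## Working session

There is one attempt and no reset: what is moved stays moved. The work goes in short steps, Python scripts to look and compute and a tool call to move; the robot and the scene stay as the last step left them, time stands still between calls to the robot, and variables do not carry over. Pictures are saved under pics/ and viewed, at most 10 in all, crops included, and the job is handed in when it is done.

Besides the shell and the picture viewer there is one more tool, called after "Call:" by a JSON object that holds its "method" and its "body", one argument or row to a line. move_arm: Moves the arm, as the interface text tells. Its arguments: {"type":"object","properties":{"increments":{"type":"array","items":{"type":"array","items":{"type":"number"}}},"force":{"type":"number"}},"required":["increments"]}

```bash
ls; mkdir -p pics; python3 - <<'E'
from station import ctrl
import cv2,numpy as np
o=ctrl.get_obs();print(o)
for n in("top","scene"):
    p=ctrl.camera(n);cv2.imwrite(f"pics/{n}0.png",p["color"]);print(n,p["K"].tolist(),np.round(p["pose"],4).tolist())
    for t in("feeder","dial","trinket_box","push_stick","stick_pad"):
        print(t,[(round(d["conf"],2),d["centre"],int(d["mask"].sum())) for d in ctrl.cut_out(t,p)])
E
```

```text
pics
{'time_s': 0.0, 'qpos': array([-1.23058796e+00,  3.00487492e-01,  1.52157268e+00,  3.76919315e-06,
        1.32073918e+00, -6.66004487e-02]), 'joint_vel': array([-3.44701962e-04,  1.10724202e-03,  1.60674878e-03, -7.90976766e-05,
        4.53421339e-04, -2.04976276e-04]), 'tau': array([-3.93459632e-04, -5.31806946e+01, -3.52746499e+01,  7.08376430e-02,
        2.43258476e-02, -9.62651211e-05]), 'ee_pos': array([ 0.21753189, -0.50485888,  0.20488091]), 'eef_rot': array([-3.14038887e+00, -8.39503216e-05,  4.06807832e-01]), 'force': array([0.86923078, 0.47478462, 0.52511412]), 'moment': array([-0.02110758, -0.02752094, -0.02696972]), 'grip_force': 0.0, 'grip_width': 0.09399774513827239}
top [[444.81458432345, 0.0, 329.52457164839365], [0.0, 444.81458432345, 198.47434401248398], [0.0, 0.0, 1.0]] [[0.004, -0.9976, 0.0687, 0.3772], [-0.9999, -0.0031, 0.0132, -0.0076], [-0.0129, -0.0687, -0.9976, 1.5768], [0.0, 0.0, 0.0, 1.0]]
feeder [(0.61, [181.1, 317.4], 6586)]
dial [(0.46, [173.3, 262.6], 103)]
trinket_box [(0.73, [188.6, 365.8], 962), (0.17, [181.7, 319.9], 6656)]
push_stick [(0.62, [291.5, 417.6], 482), (0.55, [195.6, 446.2], 561), (0.21, [179.5, 321.2], 6662)]
stick_pad [(0.75, [203.3, 442.2], 2719)]
scene [[391.3116345725674, 0.0, 318.4718140148067], [0.0, 391.3116345725674, 195.6389542538408], [0.0, 0.0, 1.0]] [[-0.0116, 0.8557, -0.5173, 1.1009], [0.9999, 0.0042, -0.0153, 0.0455], [-0.0109, -0.5174, -0.8557, 1.1177], [0.0, 0.0, 0.0, 1.0]]
feeder [(0.68, [224.9, 330.0], 7682)]
dial [(0.5, [227.8, 389.2], 185)]
trinket_box [(0.98, [213.9, 276.3], 1362)]
push_stick [(0.65, [133.7, 235.0], 591), (0.62, [217.3, 188.3], 606), (0.3, [225.9, 328.5], 7414)]
stick_pad [(0.57, [209.0, 193.6], 2776), (0.53, [224.8, 329.6], 7700), (0.32, [281.3, 200.1], 606)]
```

```bash
python3 - <<'E'
import cv2
im=cv2.imread("pics/top0.png")[110:330,210:530];cv2.imwrite("pics/top0c.png",cv2.resize(im,None,fx=2.5,fy=2.5,interpolation=cv2.INTER_CUBIC))
E
```

```text
(no output)
```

View pics/scene0.png

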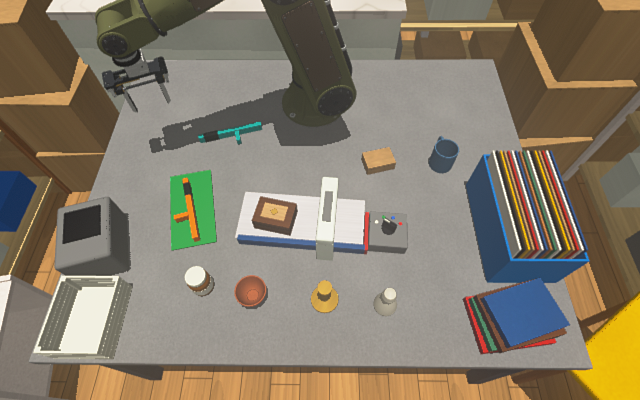

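View pics/top0c.png

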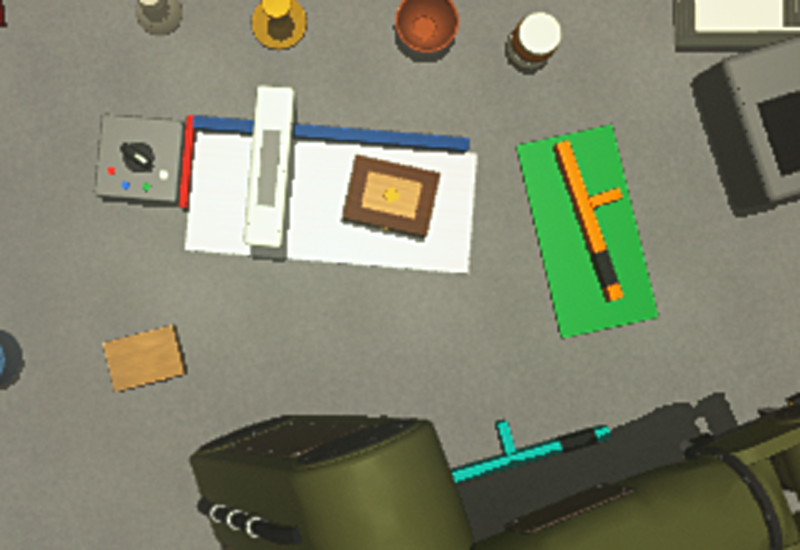

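The scene view shows the orange stick on the green pad (scene px ~190,210), the teal look-alike nearer the robot, and the box on the bed in front of the bridge. In the top crop the dial pointer points down-right, towards the white or green dot. The box is about 7° askew, with its rear end further from the fence.

```bash
cat > h.py <<'E'
import numpy as np,cv2
from scipy.spatial.transform import Rotation as R
def rays(p,uv,obs=None):
    uv=np.atleast_2d(np.float64(uv));K=p["K"];x=(uv-K[:2,2])/[K[0,0],K[1,1]]
    if "pose" in p: T=p["pose"];d=np.c_[x,np.ones(len(x))]
    else:
        W=np.eye(4);W[:3,:3]=R.from_euler("xyz",obs["eef_rot"]).as_matrix();W[:3,3]=obs["ee_pos"];T=W@p["tool_from_camera"]
        r=np.linalg.norm(x,axis=1)+1e-12;d=np.c_[x*(np.sin(r)/r)[:,None],np.cos(r)]
    return T[:3,3],d@T[:3,:3].T
def onz(p,uv,z,obs=None):
    c,d=rays(p,uv,obs);return (c+d*((z-c[2])/d[:,2])[:,None])[:,:2]
def rect(p,mask,z,obs=None):
    "min-area rectangle of the biggest blob, in world at height z: centre, corners"
    m=mask.astype(np.uint8);c=max(cv2.findContours(m,0,1)[0],key=cv2.contourArea)[:,0]
    w=onz(p,c,z,obs);r=cv2.minAreaRect((w*1000).astype(np.float32));return np.array(r[0])/1000,cv2.boxPoints(r)/1000,np.round(r[1],1)
def hsv(p,lo,hi):return cv2.inRange(cv2.cvtColor(p["color"],cv2.COLOR_BGR2HSV),lo,hi)>0
E
python3 - <<'E'
from h import *
from station import ctrl
np.set_printoptions(precision=4,suppress=True)
p=ctrl.camera("top")
H=cv2.cvtColor(p["color"],cv2.COLOR_BGR2HSV)
roi=np.zeros((400,640),bool);roi[140:225,240:410]=1
white=hsv(p,(0,0,200),(180,40,255))&roi
blue=hsv(p,(100,120,50),(125,255,255))&roi
red=hsv(p,(0,150,80),(5,255,255))&roi|hsv(p,(172,150,80),(180,255,255))&roi
# near edge: per column lowest white; far edge: first white below blue
near=[];far=[]
for c in range(290,396):
    w=np.where(white[:,c])[0];b=np.where(blue[:,c])[0]
    if len(w)and not 300<=c<=335: near.append((c,w.max()+.5))
    if len(b) and not 305<=c<=335: far.append((c,b.max()+.5))
def line(uv,z):
    w=onz(p,uv,z);vx,vy,x,y=cv2.fitLine(w.astype(np.float32),cv2.DIST_HUBER,0,.001,.001)[:,0]
    return np.array([x,y]),np.array([vx,vy]),np.arctan2(vx,vy)
for n,uv in(("near",near),("far",far)):
    c,d,a=line(uv,.006);print(n,c,d,np.degrees(a))
    if n=="far":F,D=c,d
    else:N=c
D=D*np.sign(D[1]);nx=np.array([D[1],-D[0]]);print("width",(F-N)@nx)
right=[(np.where(white[r])[0].max()+.5,r) for r in range(175,215)];c,d,a=line(right,.006);print("right",c,d)
e=(c-F)@D; o1=F+D*(e+.25)
rr=rect(p,red,.036);print("red top",rr)
print("red along",(rr[0]-F)@D,"white right along",e)
O=o1;yaw=np.arctan2(-D[0],D[1]);print("origin by right edge",O,"yaw",yaw)
print("origin by red",F+D*((rr[0]-F)@D-.156))
for t,z in(("trinket_box",.061),):
    r=rect(p,ctrl.cut_out(t,p)[0]["mask"],z);print(t,r)
    Rm=np.c_[nx,D];print("in feeder",(r[1]-O)@Rm)
o=hsv(p,(5,150,120),(18,255,255));o[:, :415]=0;o[:160]=0;o[260:]=0
q=np.argwhere(o)[:,::-1];print("orange n",len(q));w=onz(p,q,.036);print("orange ext",w.min(0),w.max(0),w.mean(0))
g=hsv(p,(45,120,60),(75,255,255));g|=o;print("pad",rect(p,cv2.morphologyEx(g.astype(np.uint8),cv2.MORPH_CLOSE,np.ones((9,9))),.006))
s=[d for d in ctrl.cut_out("push_stick",p) if abs(d["centre"][1]-446)<15][0]["mask"];q=np.argwhere(s)[:,::-1];w=onz(p,q,.036);
np.save("stick.npy",w);r=rect(p,s,.036);print(r)
E
```

```text
near [ 0.4234 -0.1062] [0.0797 0.9968] 4.571129
far [ 0.6   -0.095] [0.0825 0.9966] 4.730648
width 0.17503454
right [ 0.4967 -0.2306] [ 0.9972 -0.0753]
red top (array([0.5685, 0.1707]), array([[0.5047, 0.1697],
       [0.6313, 0.1597],
       [0.6323, 0.1717],
       [0.5056, 0.1817]], dtype=float32), array([ 12.1, 127.1]))
red along 0.2621812134527223 white right along -0.14370966
origin by right edge [0.6087 0.0109] yaw -0.08256539
origin by red [0.6087 0.0108]
trinket_box (array([ 0.5173, -0.1098]), array([[ 0.4561, -0.1585],
       [ 0.5517, -0.18  ],
       [ 0.5784, -0.0612],
       [ 0.4829, -0.0397]], dtype=float32), array([121.8,  97.9]))
in feeder [[-0.1381 -0.1814]
 [-0.0411 -0.195 ]
 [-0.0242 -0.0744]
 [-0.1212 -0.0608]]
orange n 4542
orange ext [ 0.2782 -0.9319] [ 0.5941 -0.3467] [ 0.409  -0.8063]
pad (array([ 0.4308, -0.8489]), array([[ 0.2762, -0.748 ],
       [ 0.2764, -0.9499],
       [ 0.5854, -0.9497],
       [ 0.5852, -0.7478]], dtype=float32), array([309. , 201.9]))
(array([ 0.492 , -0.3935]), array([[ 0.3792, -0.4102],
       [ 0.3942, -0.4521],
       [ 0.6049, -0.3769],
       [ 0.5899, -0.335 ]], dtype=float32), array([223.7,  44.5]))
```

Call:
{"method": "move_arm", "body": {
  "increments": [
    [1, 0.686, -0.6, 0, 0, 0, 0],
    [1, 0.686, -0.6, 0, 0, 0, 0],
    [1, 0.686, -0.6, 0, 0, 0, 0],
    [1, 0.686, -0.6, 0, 0, 0, 0],
    [1, 0.686, -0.6, 0, 0, 0, 0],
    [1, 0.686, -0.6, 0, 0, 0, 0],
    [1, 0.686, -0.6, 0, 0, 0, 0],
    [1, 0.686, -0.6, 0, 0, 0, 0],
    [1, 0.686, -0.6, 0, 0, 0, 0],
    [1, 0.686, -0.6, 0, 0, 0, 0],
    [1, 0.686, -0.6, 0, 0, 0, 0],
    [1, 0.686, -0.6, 0, 0, 0, 0],
    [1, 0.686, -0.6, 0, 0, 0, 0],
    [1, 0.686, -0.6, 0, 0, 0, 0],
    [1, 0.686, -0.6, 0, 0, 0, 0],
    [1, 0.686, -0.6, 0, 0, 0, 0],
    [1, 0.686, -0.6, 0, 0, 0, 0],
    [1, 0.686, -0.6, 0, 0, 0, 0],
    [1, 0, 0, 0, 0, 0, 0],
    [1, 0, 0, 0, 0, 0, 0]
  ]
}}

```text
time_s: 2.75
ee_pos: [0.5708, 0.2356, 0.2047]
eef_rot: [3.142, 0.001, 0.408]
force: [0.2, -0.6, 0.4]
grip_width: 0.0938
grip_force: 0.0
```

```bash
python3 - <<'E'
from h import *
from station import ctrl
np.set_printoptions(precision=4,suppress=True)
o=ctrl.get_obs();p=ctrl.camera("wrist");print(o["time_s"],o["ee_pos"],o["eef_rot"],p["K"],p["tool_from_camera"])
cv2.imwrite("pics/w1.png",p["color"])
for d in ctrl.cut_out("dial",p):
    print(d["conf"],d["centre"],d["mask"].sum(),onz(p,[d["centre"][::-1]],.092,o))
p2=ctrl.camera("top");cv2.imwrite("pics/t1.png",p2["color"])
E
```

```text
2.75 [0.5708 0.2356 0.2047] [3.1416 0.0012 0.4081] [[309.7069   0.     324.069 ]
 [  0.     309.7069 199.9596]
 [  0.       0.       1.    ]] [[ 0.0007 -0.959  -0.2835  0.0826]
 [ 1.      0.0007  0.0002 -0.0004]
 [ 0.     -0.2835  0.959  -0.1785]
 [ 0.      0.      0.      1.    ]]
0.76 [187.6, 323.8] 1244 [[0.5787 0.2397]]
```

View pics/w1.png

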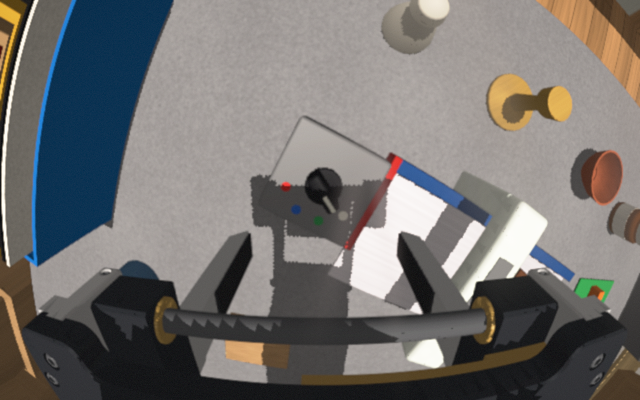

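The pointer line runs from about (322,193) to (337,213), towards the white dot at (343,216), so the dial starts at 0.

```bash
python3 - <<'E'
from h import *
from station import ctrl
np.set_printoptions(precision=4,suppress=True)
o=ctrl.get_obs();p=ctrl.camera("wrist")
m=ctrl.cut_out("dial",p)[0]["mask"]
for z in(.05,.075,.092):print(z,rect(p,m,z,o)[0],rect(p,m,z,o)[2])
hs=cv2.cvtColor(p["color"],cv2.COLOR_BGR2HSV)
roi=np.zeros((400,640),bool);roi[140:255,335:410]=1
red=(hsv(p,(0,130,80),(6,255,255))|hsv(p,(172,130,80),(180,255,255)))&roi
r=rect(p,red,.036,o);print(r)
c,l=r[0],r[1];print(p["shot"])
crop=cv2.resize(p["color"][140:260,240:440],None,fx=4,fy=4,interpolation=cv2.INTER_CUBIC);cv2.imwrite("pics/w1c.png",crop)
E
```

```text
0.05 [0.5689 0.2332] [47.9 41.3]
0.075 [0.5747 0.2357] [44.3 38.2]
0.092 [0.5787 0.2375] [41.9 36.1]
(array([0.5395, 0.1752]), array([[0.506 , 0.1745],
       [0.5722, 0.1682],
       [0.5729, 0.1759],
       [0.5068, 0.1822]], dtype=float32), array([ 7.7, 66.4]))
6
```

View pics/w1c.png

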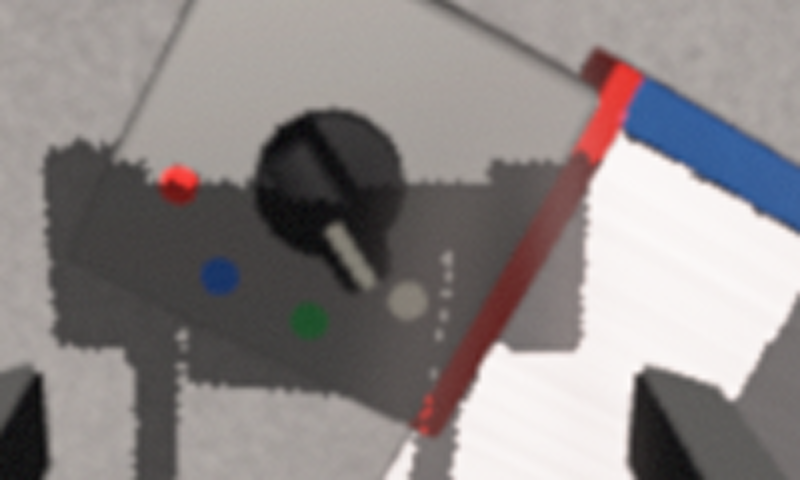

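The crop shows the disc centred at about (322.5,185.5) in the full image, the pointer at white, and the red stop's top edges from about (397,157) to (348,247).

```bash
python3 - <<'E'
from h import *
from station import ctrl
np.set_printoptions(precision=4,suppress=True)
o=ctrl.get_obs();p=ctrl.camera("wrist")
f=lambda u,v,z:onz(p,[[240+u/4,140+v/4]],z,o)[0]
print("disc",f(330,182,.055),f(330,182,.06))
q=[f(*a,.036) for a in((615,62),(643,77),(442,432),(416,422))];print("red",np.array(q),np.linalg.norm(q[1]-q[2]))
c=np.mean(q,0);d=(q[0]+q[1]-q[2]-q[3]);a=np.arctan2(d[1],d[0]);nx=np.array([np.cos(a),np.sin(a)]);ny=np.array([-nx[1],nx[0]]);print("yaw",a,"O",c+.047*nx-.156*ny, "dial",c+.047*nx-.156*ny-.05*nx+.2205*ny)
E
```

```text
disc [0.5717 0.2368] [0.5729 0.2372]
red [[0.6329 0.1738]
 [0.6324 0.1643]
 [0.5079 0.1716]
 [0.5079 0.1806]] 0.12472482239302116
yaw -0.0565820495774316 O [0.6084 0.0142] dial [0.5709 0.2371]
```

Call:
{"method": "move_arm", "body": {
  "increments": [
    [1, 0, 0, 0.3, 0, 0, -0.14],
    [1, 0, 0, 0.3, 0, 0, -0.14],
    [1, 0, 0, 0.3, 0, 0, -0.14],
    [1, 0, 0, 0.3, 0, 0, -0.14],
    [1, 0.036, 0, 0.5, 0, 0, 0],
    [1, 0, 0, 0.5, 0, 0, 0],
    [1, 0, 0, 0.4, 0, 0, 0],
    [1, 0, 0, 0.22, 0, 0, 0],
    [0, 0, 0, 0, 0, 0, 0],
    [0, 0, 0, 0, 0, 0, 0],
    [0, 0, 0, 0, 0, 0, 0],
    [0, 0, 0, 0, 0, 0, 0],
    [0, 0, 0, 0, 0, 0, 0],
    [0, 0, 0, 0, 0, 0, 0],
    [0, 0, 0, 0, 0, 0, 0],
    [0, 0, 0, 0, 0, 0, 0]
  ],
  "force": 30
}}

```text
time_s: 4.65
ee_pos: [0.572, 0.2366, 0.0645]
eef_rot: [3.142, -0.0, 0.967]
force: [-0.0, 0.0, -0.3]
grip_width: 0.0336
grip_force: 0.0
```

Call:
{"method": "move_arm", "body": {
  "increments": [
    [0, 0, 0, 0, 0, 0, 0],
    [0, 0, 0, 0, 0, 0, 0],
    [0, 0, 0, 0, 0, 0, 0],
    [0, 0, 0, 0, 0, 0, 0],
    [0, 0, 0, 0, 0, 0, 0]
  ]
}}

```text
time_s: 5.15
ee_pos: [0.5716, 0.2369, 0.0644]
eef_rot: [-3.141, 0.0, 0.967]
force: [-4.7, 2.2, 2.8]
grip_width: 0.0139
grip_force: 30.0
```

Call:
{"method": "move_arm", "body": {
  "increments": [
    [0, 0, 0, 0, 0, 0, 0.12],
    [0, 0, 0, 0, 0, 0, 0.12],
    [0, 0, 0, 0, 0, 0, 0.12],
    [0, 0, 0, 0, 0, 0, 0.12],
    [0, 0, 0, 0, 0, 0, 0.12],
    [0, 0, 0, 0, 0, 0, 0.12],
    [0, 0, 0, 0, 0, 0, 0.12],
    [0, 0, 0, 0, 0, 0, 0.12],
    [0, 0, 0, 0, 0, 0, 0.12],
    [0, 0, 0, 0, 0, 0, 0.12],
    [0, 0, 0, 0, 0, 0, 0.12],
    [0, 0, 0, 0, 0, 0, 0.1],
    [0, 0, 0, 0, 0, 0, 0]
  ]
}}

```text
time_s: 6.45
ee_pos: [0.5722, 0.2369, 0.0644]
eef_rot: [-3.141, -0.0, -0.455]
force: [0.8, 3.9, -1.8]
grip_width: 0.0139
grip_force: 30.0
```

Call:
{"method": "move_arm", "body": {
  "increments": [
    [1, 0, 0, 0, 0, 0, 0],
    [1, 0, 0, 0, 0, 0, 0],
    [1, 0, 0, 0, 0, 0, 0],
    [1, 0, 0, 0, 0, 0, 0],
    [1, 0, 0, -0.3, 0, 0, 0],
    [1, 0, 0, -0.6, 0, 0, 0],
    [1, 0, 0, -0.9, 0, 0, 0],
    [1, 0, 0, -0.9, 0, 0, 0],
    [1, 0, 0, -0.1, 0, 0, 0],
    [1, 0, 0, 0, 0, 0, 0]
  ]
}}

```text
time_s: 7.45
ee_pos: [0.5724, 0.2367, 0.2067]
eef_rot: [-3.139, -0.002, -0.453]
force: [0.5, -1.0, 0.2]
grip_width: 0.0906
grip_force: 0.0
```

```bash
python3 - <<'E'
from h import *
from station import ctrl
np.set_printoptions(precision=4,suppress=True)
p=ctrl.camera("wrist");o=ctrl.get_obs();w=p["color"][130:250,220:420]
cv2.imwrite("pics/w2.png",cv2.resize(w,None,fx=3,fy=3,interpolation=cv2.INTER_CUBIC))
t=ctrl.camera("top");g=hsv(t,(45,120,60),(75,255,255));og=hsv(t,(5,150,120),(18,255,255));m=(g|og);m[:,:410]=0;m[:,475:]=0;m[:155]=0;m[260:]=0
r=rect(t,cv2.morphologyEx(m.astype(np.uint8),cv2.MORPH_CLOSE,np.ones((7,7))),.006);print("pad",r)
hs=cv2.cvtColor(t["color"],cv2.COLOR_BGR2HSV)
bw=ctrl.cut_out("push_stick",t)
for d in bw:print(d["conf"],d["centre"])
E
```

```text
pad (array([ 0.4745, -0.3914]), array([[ 0.3236, -0.3541],
       [ 0.3539, -0.4895],
       [ 0.6255, -0.4287],
       [ 0.5952, -0.2933]], dtype=float32), array([278.3, 138.8]))
0.7 [194.9, 445.9]
0.67 [290.8, 416.1]
```

View pics/w2.png

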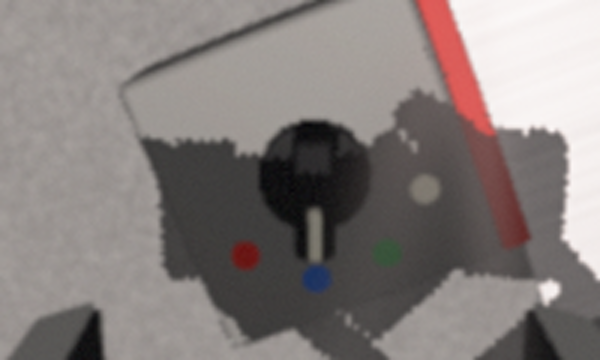

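The dial pointer now points at the blue dot, and the feeder has not moved. Next I'll move over the stick.

Call:
{"method": "move_arm", "body": {
  "increments": [
    [1, 0.207, 0.858, 0, 0, 0, 0],
    [1, 0.207, 0.858, 0, 0, 0, 0],
    [1, 0.207, 0.858, 0, 0, 0, 0],
    [1, 0.207, 0.858, 0, 0, 0, 0],
    [1, 0.207, 0.858, 0, 0, 0, 0],
    [1, 0.207, 0.858, 0, 0, 0, 0],
    [1, 0.207, 0.858, 0, 0, 0, 0],
    [1, 0.207, 0.858, 0, 0, 0, 0],
    [1, 0.207, 0.858, 0, 0, 0, 0],
    [1, 0.207, 0.858, 0, 0, 0, 0],
    [1, 0.207, 0.858, 0, 0, 0, 0],
    [1, 0.207, 0.858, 0, 0, 0, 0],
    [1, 0.207, 0.858, 0, 0, 0, 0],
    [1, 0.207, 0.858, 0, 0, 0, 0],
    [1, 0.207, 0.858, 0, 0, 0, 0],
    [1, 0, 0, 0, 0, 0, -0.14],
    [1, 0, 0, 0, 0, 0, -0.14],
    [1, 0, 0, 0, 0, 0, -0.14],
    [1, 0, 0, 0, 0, 0, -0.14],
    [1, 0, 0, 0, 0, 0, -0.14]
  ]
}}

```text
time_s: 9.6
ee_pos: [0.4294, -0.4096, 0.2029]
eef_rot: [-3.139, 0.001, 0.253]
force: [-0.1, -0.1, -0.3]
grip_width: 0.0944
grip_force: 0.0
```

```bash
python3 - <<'E'
from h import *
from station import ctrl
np.set_printoptions(precision=4,suppress=True)
o=ctrl.get_obs();p=ctrl.camera("wrist");o2=ctrl.get_obs();print(o["ee_pos"],o["eef_rot"],o2["ee_pos"])
im=p["color"].copy()
for d in ctrl.cut_out("push_stick",p):
    r=rect(p,d["mask"],.036,o);print(d["conf"],d["centre"],r)
d=ctrl.cut_out("push_stick",p)[0]
# black grip zone
cs=max(cv2.findContours(d["mask"].astype(np.uint8),0,1)[0],key=cv2.contourArea);cv2.drawContours(im,[cs],-1,(255,0,255),1)
cv2.imwrite("pics/w3.png",im)
E
```

```text
[ 0.4294 -0.4096  0.2029] [-3.1393  0.0012  0.2525] [ 0.4295 -0.4096  0.203 ]
0.56 [109.4, 318.5] (array([ 0.4942, -0.408 ]), array([[ 0.3754, -0.4138],
       [ 0.3954, -0.4741],
       [ 0.613 , -0.4022],
       [ 0.5931, -0.3419]], dtype=float32), array([229.3,  63.5]))
```

View pics/w3.png

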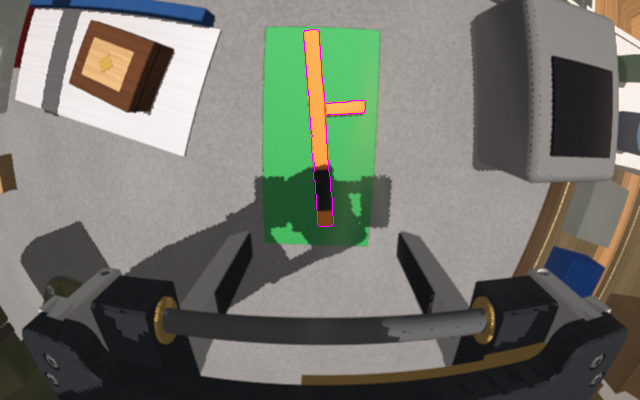

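The contour fits the orange stick, and the measured rectangle of 229 x 63.5 mm matches the given size. I'll descend to the grip zone.

Call:
{"method": "move_arm", "body": {
  "increments": [
    [0.55, 0, 0, 0.4, 0, 0, -0.067],
    [0.55, 0.206, -0.082, 0.8, 0, 0, 0],
    [0.55, 0, 0, 0.8, 0, 0, 0],
    [0.55, 0, 0, 0.8, 0, 0, 0],
    [0.55, 0, 0, 0.6, 0, 0, 0],
    [0.55, 0, 0, 0.3, 0, 0, 0],
    [0.55, 0, 0, 0.16, 0, 0, 0],
    [0, 0, 0, 0, 0, 0, 0],
    [0, 0, 0, 0, 0, 0, 0],
    [0, 0, 0, 0, 0, 0, 0],
    [0, 0, 0, 0, 0, 0, 0],
    [0, 0, 0, 0, 0, 0, 0],
    [0, 0, 0, 0, 0, 0, 0],
    [0, 0, 0, 0, 0, 0, 0],
    [0, 0, 0, 0, 0, 0, 0]
  ],
  "force": 60
}}

```text
time_s: 11.25
ee_pos: [0.4386, -0.4032, 0.0122]
eef_rot: [3.14, -0.0, 0.314]
force: [-1.7, -0.1, 5.8]
grip_width: 0.0177
grip_force: 60.0
```

Call:
{"method": "move_arm", "body": {
  "increments": [
    [0, 0, 0, -0.2, 0, 0, 0],
    [0, 0, 0, -0.5, 0, 0, 0],
    [0, 0, 0, -0.7, 0, 0, 0],
    [0, 0, 0, -0.5, 0, 0, 0],
    [0, 0, 0, -0.1, 0, 0, -0.1],
    [0, 0, 0, 0, 0, 0, -0.14],
    [0, 0, 0, 0, 0, 0, -0.14],
    [0, 0, 0, 0, 0, 0, -0.14],
    [0, 0, 0, 0, 0, 0, -0.14],
    [0, 0, 0, 0, 0, 0, -0.14],
    [0, 0, 0, 0, 0, 0, -0.14],
    [0, 0, 0, 0, 0, 0, -0.14],
    [0, 0.2, -0.05, 0, 0, 0, -0.096],
    [0, 0.6, -0.09, 0, 0, 0, 0],
    [0, 0.7, -0.09, 0, 0, 0, 0],
    [0, 0.7, -0.09, 0, 0, 0, 0],
    [0, 0.5, -0.09, 0, 0, 0, 0],
    [0, 0.11, 0, 0, 0, 0, 0],
    [0, 0, 0, 0, 0, 0, 0]
  ]
}}

```text
time_s: 13.15
ee_pos: [0.4305, -0.2608, 0.112]
eef_rot: [3.141, 0.0, 1.491]
force: [-0.0, 0.1, -1.2]
grip_width: 0.0171
grip_force: 60.0
```

```bash
cat > meas.py <<'E'
from h import *
from station import ctrl
import sys
np.set_printoptions(precision=4,suppress=True)
o=ctrl.get_obs();p=ctrl.camera("wrist")
print(o["time_s"],o["ee_pos"],o["eef_rot"],o["force"],o["grip_width"])
cv2.imwrite(sys.argv[1],p["color"])
E
python3 meas.py pics/w4.png
```

```text
13.15 [ 0.4305 -0.2608  0.112 ] [3.141  0.0004 1.4908] [-0.0128  0.0753 -1.2254] 0.017063068038198598
```

View pics/w4.png

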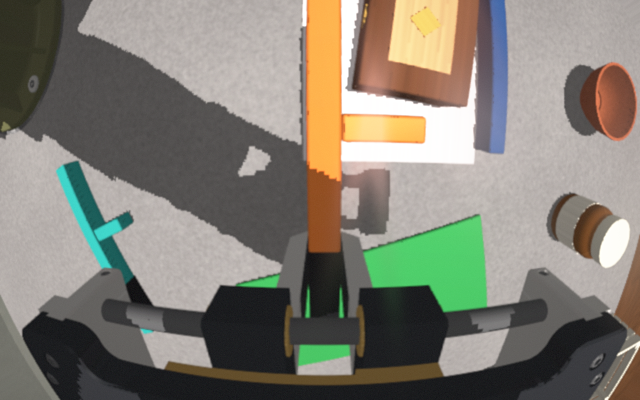

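The stick is held straight with its heel at about (343–425, 115–141). The box's rear corners are at about (355,91) and (467,106).

```bash
python3 - <<'E'
from h import *
from station import ctrl
np.set_printoptions(precision=4,suppress=True)
o=ctrl.get_obs();p=ctrl.camera("wrist")
O=np.array([.603,.0123]);a=-.081;M=np.array([[np.cos(a),-np.sin(a)],[np.sin(a),np.cos(a)]])
f=lambda uv,z:(onz(p,[uv],z,o)[0]-O)@M
print("tcp",(o["ee_pos"][:2]-O)@M)
for n,uv,z in(("outer rear bot",(354,91),.006),("outer rear as lid",(362,90),.061),("inner rear lid",(467,106),.061),("inner rear bot",(467,106),.006),("bed right corner",(474,163),.006),("bed edge R near fence foot",(490,153),.006),("heel front tip",(425,115),.132),("heel front root",(342,114),.132),("heel rear tip",(425,142),.132),("bar in edge",(341,100),.136),("bar out edge",(306,100),.136)):print(n,f(uv,z))
t=ctrl.camera("top");H=cv2.cvtColor(t["color"],cv2.COLOR_BGR2HSV)
d=ctrl.cut_out("trinket_box",t)[0];print(d["conf"],(rect(t,d["mask"],.055)[1]-O)@M)
m=hsv(t,(10,80,170),(30,190,255));m[:,:340]=0;m[:,395:]=0;m[:165]=0;m[215:]=0
r=rect(t,m,.061);print("inlay",(r[0]-O)@M,r[2],(r[1]-O)@M)
E
```

```text
tcp [-0.1498 -0.2868]
outer rear bot [-0.1232 -0.1851]
outer rear as lid [-0.1225 -0.1878]
inner rear lid [-0.0383 -0.1947]
inner rear bot [-0.0114 -0.1926]
bed right corner [ 0.0007 -0.2489]
bed edge R near fence foot [ 0.0189 -0.2377]
heel front tip [-0.0974 -0.2042]
heel front root [-0.1411 -0.2053]
heel rear tip [-0.0968 -0.2186]
bar in edge [-0.1419 -0.1983]
bar out edge [-0.159  -0.1983]
0.98 [[-0.1301 -0.1846]
 [-0.0381 -0.1985]
 [-0.0198 -0.0781]
 [-0.1118 -0.0642]]
inlay [-0.0731 -0.1311] [74.8 50.3] [[-0.1031 -0.1647]
 [-0.0533 -0.1716]
 [-0.0431 -0.0975]
 [-0.093  -0.0907]]
```

Call:
{"method": "move_arm", "body": {
  "increments": [
    [0, 0.14, 0, 0.4, 0, 0, 0],
    [0, 0, 0, 0.6, 0, 0, 0],
    [0, 0, 0, 0.5, 0, 0, 0],
    [0, 0, 0, 0.3, 0, 0, 0],
    [0, 0, 0, 0.16, 0, 0, 0],
    [0, 0, 0, 0, 0, 0, 0],
    [0, 0, 0.1, 0, 0, 0, 0],
    [0, 0, 0.1, 0, 0, 0, 0],
    [0, 0, 0.08, 0, 0, 0, 0],
    [0, 0, 0.06, 0, 0, 0, 0],
    [0, 0, 0.06, 0, 0, 0, 0],
    [0, 0, 0.06, 0, 0, 0, 0],
    [0, 0, 0.06, 0, 0, 0, 0],
    [0, 0, 0.06, 0, 0, 0, 0],
    [0, 0, 0.06, 0, 0, 0, 0],
    [0, 0, 0.06, 0, 0, 0, 0],
    [0, 0, 0.06, 0, 0, 0, 0]
  ]
}}

```text
time_s: 15.05
ee_pos: [0.4689, -0.2571, 0.0134]
eef_rot: [-3.141, -0.0, 1.49]
force: [-3.9, -0.3, 0.0]
grip_width: 0.017
grip_force: 60.1
```

```bash
cat > m2.py <<'E'
from h import *
from station import ctrl
np.set_printoptions(precision=4,suppress=True)
O=np.array([.603,.0123]);a=-.081;M=np.array([[np.cos(a),-np.sin(a)],[np.sin(a),np.cos(a)]])
o=ctrl.get_obs();print(o["time_s"],"tcp",(o["ee_pos"][:2]-O)@M,o["ee_pos"][2],o["eef_rot"],"F",o["force"][:2]@M,o["force"][2])
t=ctrl.camera("top")
d=ctrl.cut_out("trinket_box",t)
if d:
    r=(rect(t,d[0]["mask"],.055)[1]-O)@M;print(d[0]["conf"],r);e=r[np.argsort(r[:,0])];e1=e[:2][np.argsort(e[:2,1])];v=e1[1]-e1[0];print("outer side yaw",np.arctan2(-v[0],v[1]))
m=hsv(t,(10,80,170),(30,190,255));m[:,:270]=0;m[:,395:]=0;m[:165]=0;m[215:]=0
if m.sum()>30:
    r=rect(t,m,.061);c=(r[1]-O)@M;v=max((c[1]-c[0],c[2]-c[1]),key=np.linalg.norm);print("inlay",(r[0]-O)@M,r[2],"yaw",np.arctan(-v[0]/v[1]))
E
python3 m2.py
```

```text
15.05 tcp [-0.1119 -0.2794] 0.013408224557791917 [-3.1414 -0.0001  1.4899] F [-3.8513 -0.6102] 0.022001849076195124
0.64 [[-0.107  -0.1862]
 [-0.0118 -0.1831]
 [-0.0158 -0.0611]
 [-0.111  -0.0643]]
outer side yaw 0.03288616685230368
inlay [-0.06  -0.124] [75.4 50.4] yaw 0.0060981747245591
```

Call:
{"method": "move_arm", "body": {
  "increments": [
    [0, 0.05, 0.04, 0, 0, 0, 0],
    [0, 0.05, 0.05, 0, 0, 0, 0],
    [0, 0.05, 0.05, 0, 0, 0, 0],
    [0, 0, 0.05, 0, 0, 0, 0],
    [0, 0, 0.05, 0, 0, 0, 0],
    [0, 0, 0.03, 0, 0, 0, 0]
  ]
}}

```text
time_s: 15.75
ee_pos: [0.4829, -0.2506, 0.0134]
eef_rot: [-3.141, -0.0, 1.49]
force: [-2.3, 1.3, -0.8]
grip_width: 0.0175
grip_force: 60.1
```

```bash
python3 m2.py
```

```text
15.75 tcp [-0.0984 -0.2718] 0.013384687905055734 [-3.1414 -0.0002  1.49  ] F [-2.4232  1.1424] -0.7506444198467737
0.78 [[-0.0944 -0.1806]
 [ 0.0003 -0.1787]
 [-0.0023 -0.0541]
 [-0.0969 -0.056 ]]
outer side yaw 0.020179668486422848
inlay [-0.0464 -0.119 ] [75.5 50.1] yaw 0.005935796649982241
```

Call:
{"method": "move_arm", "body": {
  "increments": [
    [0, 0, 0.02, 0, 0, 0, 0],
    [0, 0, 0.01, 0, 0, 0, 0],
    [0, 0, 0, 0, 0, 0, 0]
  ]
}}

```text
time_s: 16.15
ee_pos: [0.4841, -0.2509, 0.0134]
eef_rot: [-3.141, -0.0, 1.49]
force: [-3.8, -0.2, -0.6]
grip_width: 0.0175
grip_force: 60.1
```

Call:
{"method": "move_arm", "body": {
  "increments": [
    [0, 0, 0.02, 0, 0, 0, 0],
    [0, 0, 0.01, 0, 0, 0, 0],
    [0, 0, 0, 0, 0, 0, 0]
  ]
}}

```text
time_s: 16.45
ee_pos: [0.4851, -0.251, 0.0132]
eef_rot: [-3.14, -0.0, 1.49]
force: [-6.7, -1.2, -0.9]
grip_width: 0.0175
grip_force: 60.3
```

Call:
{"method": "move_arm", "body": {
  "increments": [
    [0, 0, 0.02, 0, 0, 0, 0],
    [0, 0, 0, 0, 0, 0, 0]
  ]
}}

```text
time_s: 16.65
ee_pos: [0.4859, -0.2511, 0.0132]
eef_rot: [-3.139, -0.0, 1.49]
force: [-8.8, -0.4, 0.0]
grip_width: 0.0175
grip_force: 60.5
```

```bash
python3 m2.py; python3 meas.py pics/w5.png; python3 -c "
import cv2;i=cv2.imread('pics/w5.png')[0:200,240:540];cv2.imwrite('pics/w5.png',cv2.resize(i,None,fx=2.6,fy=2.6,interpolation=2))"
```

```text
16.65 tcp [-0.0954 -0.272 ] 0.013156205378382184 [-3.1393 -0.0001  1.4904] F [-8.7664 -1.0653] 0.032748353021951504
0.87 [[-0.0928 -0.1801]
 [ 0.0015 -0.1783]
 [-0.0008 -0.0576]
 [-0.095  -0.0593]]
outer side yaw 0.018726541909181025
inlay [-0.0453 -0.1191] [75.5 50.4] yaw 0.016786648909076045
16.75 [ 0.4858 -0.2511  0.0132] [-3.1394 -0.0001  1.4904] [-8.7835 -0.4361  0.6132] 0.0174404506435512
```

View pics/w5.png

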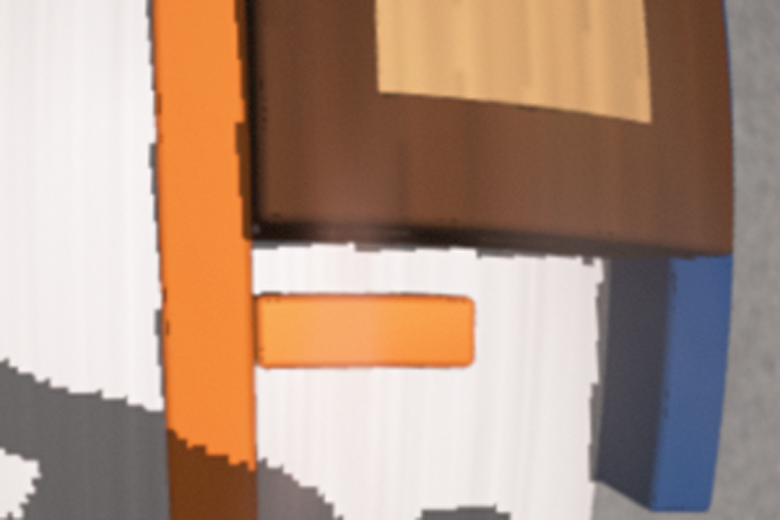

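Call:
{"method": "move_arm", "body": {
  "increments": [
    [0, 0.04, -0.02, 0, 0, 0, 0],
    [0, 0.06, 0, 0, 0, 0, 0],
    [0, 0.08, 0, 0, 0, 0, 0],
    [0, 0.08, 0, 0, 0, 0, 0],
    [0, 0.1, 0, 0, 0, 0, 0],
    [0, 0.1, 0, 0, 0, 0, 0],
    [0, 0.1, 0, 0, 0, 0, 0],
    [0, 0.1, 0, 0, 0, 0, 0]
  ]
}}

```text
time_s: 17.6
ee_pos: [0.4873, -0.219, 0.0132]
eef_rot: [-3.139, 0.001, 1.49]
force: [-11.3, -9.0, -1.7]
grip_width: 0.0174
grip_force: 60.2
```

```bash
python3 m2.py
```

```text
17.6 tcp [-0.0966 -0.2399] 0.013186005130634736 [-3.1393  0.0014  1.49  ] F [-10.5177  -9.8375] -1.6603298742501194
0.31 [[-0.1718 -0.2327]
 [ 0.0662 -0.231 ]
 [ 0.0626  0.2769]
 [-0.1754  0.2752]]
outer side yaw 0.007068798337084706
inlay [-0.0448 -0.0984] [74.3 50. ] yaw 0.01142096949530045
```

Call:
{"method": "move_arm", "body": {
  "increments": [
    [0, 0.1, -0.01, 0, 0, 0, 0],
    [0, 0.12, 0, 0, 0, 0, 0],
    [0, 0.12, 0, 0, 0, 0, 0],
    [0, 0.12, 0, 0, 0, 0, 0],
    [0, 0.12, 0, 0, 0, 0, 0],
    [0, 0.12, 0, 0, 0, 0, 0],
    [0, 0.12, 0, 0, 0, 0, 0],
    [0, 0.12, 0, 0, 0, 0, 0]
  ]
}}

```text
time_s: 18.5
ee_pos: [0.4908, -0.1718, 0.0132]
eef_rot: [-3.14, 0.001, 1.49]
force: [-8.7, -7.2, -1.4]
grip_width: 0.0171
grip_force: 60.2
```

```bash
python3 m2.py
```

```text
18.5 tcp [-0.0969 -0.1926] 0.013205047326518012 [-3.1397  0.0011  1.49  ] F [-8.1347 -7.8839] -1.3824434893511226
0.55 [[-0.0916 -0.1116]
 [ 0.001  -0.111 ]
 [ 0.0002  0.0088]
 [-0.0924  0.0082]]
outer side yaw 0.006783702482172498
inlay [-0.0445 -0.0513] [75.6 50.2] yaw 0.0048082779413793604
```

Call:
{"method": "move_arm", "body": {
  "increments": [
    [0, 0.12, 0, 0, 0, 0, 0],
    [0, 0.12, 0, 0, 0, 0, 0],
    [0, 0.12, 0, 0, 0, 0, 0],
    [0, 0.12, 0, 0, 0, 0, 0],
    [0, 0.12, 0, 0, 0, 0, 0],
    [0, 0.12, 0, 0, 0, 0, 0],
    [0, 0.12, 0, 0, 0, 0, 0],
    [0, 0.12, 0, 0, 0, 0, 0],
    [0, 0.12, 0, 0, 0, 0, 0]
  ]
}}

```text
time_s: 19.5
ee_pos: [0.4951, -0.1179, 0.0132]
eef_rot: [-3.139, 0.001, 1.49]
force: [-9.8, -7.4, -0.8]
grip_width: 0.0177
grip_force: 60.1
```

Call:
{"method": "move_arm", "body": {
  "increments": [
    [0, 0.12, 0, 0, 0, 0, 0],
    [0, 0.12, 0, 0, 0, 0, 0],
    [0, 0.12, 0, 0, 0, 0, 0],
    [0, 0.12, 0, 0, 0, 0, 0],
    [0, 0.12, 0, 0, 0, 0, 0],
    [0, 0.12, 0, 0, 0, 0, 0],
    [0, 0.12, 0, 0, 0, 0, 0],
    [0, 0.12, 0, 0, 0, 0, 0],
    [0, 0.1, 0, 0, 0, 0, 0]
  ]
}}

```text
time_s: 20.4
ee_pos: [0.4994, -0.065, 0.0131]
eef_rot: [-3.139, 0.001, 1.49]
force: [-8.9, -7.2, -0.6]
grip_width: 0.0176
grip_force: 60.1
```

```bash
python3 m2.py
```

```text
20.4 tcp [-0.097  -0.0855] 0.01310759397354188 [-3.1392  0.0011  1.4901] F [-8.3244 -7.9416] -0.6364575475245388
0.87 [[-0.0933  0.0656]
 [ 0.0011  0.0663]
 [ 0.0007  0.1165]
 [-0.0936  0.1158]]
outer side yaw 0.0075251666560218
inlay [-0.0444  0.0788] [29.2 49.6] yaw 1.569858675553379
```

Call:
{"method": "move_arm", "body": {
  "increments": [
    [0, 0.12, 0, 0, 0, 0, 0],
    [0, 0.12, 0, 0, 0, 0, 0],
    [0, 0.1, 0, 0, 0, 0, 0],
    [0, 0.1, 0, 0, 0, 0, 0],
    [0, 0.06, 0, 0, 0, 0, 0],
    [0, 0.06, 0, 0, 0, 0, 0],
    [0, 0.04, 0, 0, 0, 0, 0]
  ]
}}

```text
time_s: 21.2
ee_pos: [0.5018, -0.0352, 0.0131]
eef_rot: [-3.139, 0.001, 1.49]
force: [-9.4, -8.0, -0.7]
grip_width: 0.0176
grip_force: 60.1
```

```bash
python3 m2.py
```

```text
21.2 tcp [-0.0971 -0.0555] 0.013074071463488414 [-3.1391  0.0011  1.4901] F [-8.746  -8.7664] -0.69778652940679
0.9 [[-0.0973  0.143 ]
 [-0.0904  0.0606]
 [ 0.0029  0.0684]
 [-0.004   0.1507]]
outer side yaw 0.0829600863791648
inlay [-0.045  0.094] [57.5 50.3] yaw -0.011149575486545299
```

Call:
{"method": "move_arm", "body": {
  "increments": [
    [0, 0.03, 0, 0, 0, 0, 0],
    [0, 0.03, 0, 0, 0, 0, 0],
    [0, 0, 0, 0, 0, 0, 0]
  ]
}}

```text
time_s: 21.6
ee_pos: [0.502, -0.0322, 0.0131]
eef_rot: [-3.139, 0.001, 1.49]
force: [-9.3, -6.5, -0.8]
grip_width: 0.0174
grip_force: 60.1
```

Call:
{"method": "move_arm", "body": {
  "increments": [
    [0, 0.02, 0, 0, 0, 0, 0],
    [0, 0.02, 0, 0, 0, 0, 0],
    [0, 0, 0, 0, 0, 0, 0]
  ]
}}

```text
time_s: 21.9
ee_pos: [0.5019, -0.0307, 0.013]
eef_rot: [-3.138, 0.002, 1.49]
force: [-11.9, -12.5, 1.4]
grip_width: 0.0174
grip_force: 60.1
```

Call:
{"method": "move_arm", "body": {
  "increments": [
    [0, 0.02, 0, 0, 0, 0, 0],
    [0, 0.01, 0, 0, 0, 0, 0],
    [0, 0, 0, 0, 0, 0, 0]
  ]
}}

```text
time_s: 22.2
ee_pos: [0.5016, -0.0305, 0.013]
eef_rot: [-3.138, 0.003, 1.49]
force: [-14.9, -23.5, 2.8]
grip_width: 0.0174
grip_force: 60.1
```

```bash
python3 m2.py
```

```text
22.2 tcp [-0.0976 -0.0508] 0.013040172672251382 [-3.1377  0.0034  1.4897] F [-12.9117 -24.5825] 2.795020526309094
0.88 [[-0.0951  0.0648]
 [ 0.0049  0.0659]
 [ 0.0039  0.1557]
 [-0.0961  0.1545]]
outer side yaw 0.01163022444049371
inlay [-0.0446  0.0964] [62.6 50.2] yaw -0.0005043356086031127
```

Call:
{"method": "move_arm", "body": {
  "increments": [
    [0, -0.02, -0.03, 0, 0, 0, 0],
    [0, -0.02, -0.03, 0, 0, 0, 0],
    [0, 0, -0.02, 0, 0, 0, 0],
    [0, 0, 0, 0, 0, 0, 0]
  ]
}}

```text
time_s: 22.7
ee_pos: [0.4997, -0.03, 0.0138]
eef_rot: [3.14, 0.0, 1.489]
force: [0.5, -3.9, -1.1]
grip_width: 0.0176
grip_force: 60.0
```

Call:
{"method": "move_arm", "body": {
  "increments": [
    [0, -0.03, 0, 0, 0, 0, 0],
    [0, -0.1, -0.02, 0, 0, 0, 0],
    [0, -0.2, -0.1, 0, 0, 0, 0],
    [0, -0.3, -0.2, 0, 0, 0, 0],
    [0, -0.3, -0.2, 0, 0, 0, 0],
    [0, 0, 0, 0, 0, 0, 0]
  ]
}}

```text
time_s: 23.3
ee_pos: [0.4683, -0.0755, 0.0134]
eef_rot: [-3.141, -0.0, 1.488]
force: [-1.1, -1.1, -1.5]
grip_width: 0.0174
grip_force: 60.0
```

```bash
python3 m2.py; python3 meas.py pics/w6.png; python3 -c "
import cv2;i=cv2.imread('pics/w6.png')[0:220,220:540];cv2.imwrite('pics/w6.png',cv2.resize(i,None,fx=2.5,fy=2.5,interpolation=2))"
```

```text
23.3 tcp [-0.1272 -0.0985] 0.013378690047984726 [-3.1409 -0.      1.488 ] F [-0.9653 -1.1851] -1.4998689323399517
0.89 [[-0.0937  0.066 ]
 [ 0.0002  0.0657]
 [ 0.0003  0.1504]
 [-0.0935  0.1506]]
outer side yaw -0.0021735316300320676
inlay [-0.0448  0.0964] [62.6 50.4] yaw -0.0005043549917522672
23.4 [ 0.4695 -0.0744  0.0136] [ 3.1412 -0.0001  1.4887] [ 0.9479 -0.2075 -0.325 ] 0.01778099653597007
```

View pics/w6.png

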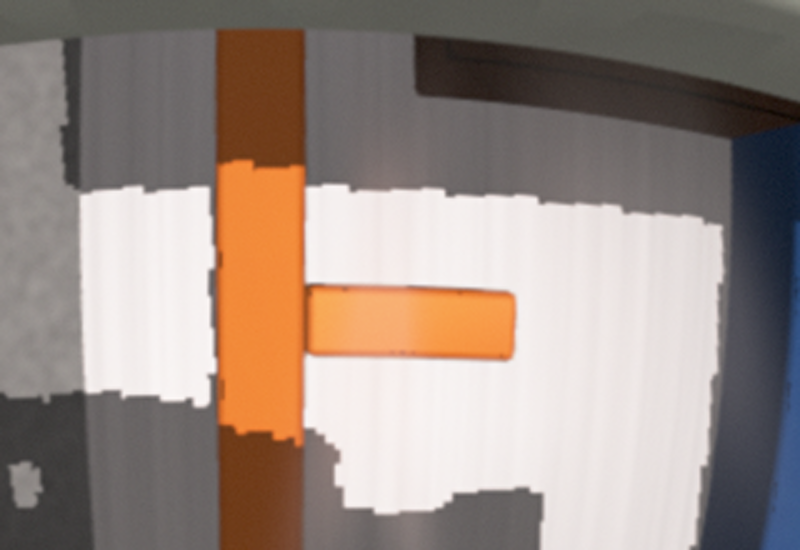

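The box is home: its position is the same before and after release, and its rear corner is against the fence. Next I'll retreat, lift and return the stick to the pad.

Call:
{"method": "move_arm", "body": {
  "increments": [
    [0, -0.4, 0, 0, 0, 0, 0],
    [0, -0.8, 0, 0, 0, 0, 0],
    [0, -0.8, 0, 0, 0, 0, 0],
    [0, -0.4, 0, -0.2, 0, 0, 0],
    [0, 0, 0, -0.7, 0, 0, 0],
    [0, 0, 0, -0.8, 0, 0, 0],
    [0, 0, 0, -0.5, 0, 0, 0],
    [0, -0.5, -0.05, 0, 0, 0, 0],
    [0, -0.8, -0.07, 0, 0, 0, 0],
    [0, -0.8, -0.07, 0, 0, 0, 0],
    [0, -0.8, -0.07, 0, 0, 0, 0],
    [0, -0.8, -0.06, 0, 0, 0, 0],
    [0, -0.52, -0.05, 0, 0, 0, 0],
    [0, 0, 0, 0, 0, 0, 0.1],
    [0, 0, 0, 0, 0, 0, 0.14],
    [0, 0, 0, 0, 0, 0, 0.14],
    [0, 0, 0, 0, 0, 0, 0.14],
    [0, 0, 0, 0, 0, 0, 0.14],
    [0, 0, 0, 0, 0, 0, 0.14],
    [0, 0, 0, 0, 0, 0, 0.14]
  ]
}}

```text
time_s: 25.45
ee_pos: [0.4249, -0.4021, 0.1233]
eef_rot: [-3.141, -0.0, 0.545]
force: [0.6, 0.1, -1.4]
grip_width: 0.0175
grip_force: 60.0
```

Call:
{"method": "move_arm", "body": {
  "increments": [
    [0, 0, 0, 0, 0, 0, 0.14],
    [0, 0, 0, 0, 0, 0, 0.14],
    [0, 0, 0, 0, 0, 0, 0.05],
    [0, 0, 0, 0, 0, 0, 0]
  ]
}}

```text
time_s: 25.85
ee_pos: [0.4248, -0.4022, 0.1233]
eef_rot: [-3.141, 0.0, 0.22]
force: [-0.1, -0.3, -1.7]
grip_width: 0.0175
grip_force: 60.0
```

Lower to TCP z ≈ 0.0125 (down 0.111) and open.

Call:
{"method": "move_arm", "body": {
  "increments": [
    [0, 0, 0, 0.5, 0, 0, 0],
    [0, 0, 0, 0.7, 0, 0, 0],
    [0, 0, 0, 0.5, 0, 0, 0],
    [0, 0, 0, 0.3, 0, 0, 0],
    [0, 0, 0, 0.15, 0, 0, 0],
    [0, 0, 0, 0.05, 0, 0, 0],
    [0, 0, 0, 0.02, 0, 0, 0],
    [0, 0, 0, 0, 0, 0, 0]
  ]
}}

```text
time_s: 26.65
ee_pos: [0.4247, -0.4029, 0.0134]
eef_rot: [3.14, -0.001, 0.22]
force: [-0.4, 0.2, -1.4]
grip_width: 0.0174
grip_force: 60.0
```

Call:
{"method": "move_arm", "body": {
  "increments": [
    [0, 0, 0, 0.02, 0, 0, 0],
    [0, 0, 0, 0.01, 0, 0, 0],
    [0.5, 0, 0, 0, 0, 0, 0],
    [0.5, 0, 0, 0, 0, 0, 0],
    [0.5, 0, 0, 0, 0, 0, 0],
    [0.5, 0, 0, 0, 0, 0, 0],
    [0.5, 0, 0, 0, 0, 0, 0],
    [0.5, 0, 0, -0.3, 0, 0, 0],
    [0.5, 0, 0, -0.6, 0, 0, 0],
    [0.5, 0, 0, -0.8, 0, 0, 0],
    [0.5, 0, 0, -0.8, 0, 0, 0],
    [0.5, -0.6, 0, -0.8, 0, 0, 0],
    [0.5, -0.6, 0, -0.6, 0, 0, 0],
    [0.5, -0.6, 0, 0, 0, 0, 0],
    [0.5, 0, 0, 0, 0, 0, 0]
  ]
}}

```text
time_s: 28.15
ee_pos: [0.3342, -0.423, 0.2083]
eef_rot: [3.139, -0.001, 0.217]
force: [0.5, 0.3, 0.3]
grip_width: 0.0472
grip_force: 0.0
```

```bash
python3 m2.py; python3 meas.py pics/w7.png; python3 - <<'E'
from station import ctrl
import cv2,numpy as np
t=ctrl.camera("top")["color"];s=ctrl.camera("scene")["color"]
w=cv2.imread("pics/w7.png")
a=cv2.resize(t[110:330,210:530],(400,275));b=cv2.resize(s[100:330,130:470],(400,275));c=cv2.resize(w,(440,275))
cv2.imwrite("pics/fin.png",np.vstack([np.hstack([a,b]),np.hstack([c,np.zeros((275,360,3),np.uint8)])]))
E
```

```text
28.15 tcp [-0.2327 -0.4556] 0.208257715540571 [ 3.1388 -0.0007  0.2174] F [0.4771 0.3531] 0.26835928496265893
0.68 [[-0.0952  0.0651]
 [ 0.0009  0.0653]
 [ 0.0008  0.1503]
 [-0.0953  0.1501]]
outer side yaw 0.0015352408614124368
inlay [-0.0448  0.0964] [62.6 50.4] yaw -0.0005043549917522672
28.25 [ 0.3363 -0.4222  0.2069] [ 3.1407 -0.0005  0.2188] [-0.0649  0.8416 -0.57  ] 0.04712699690506071
```

View pics/fin.png

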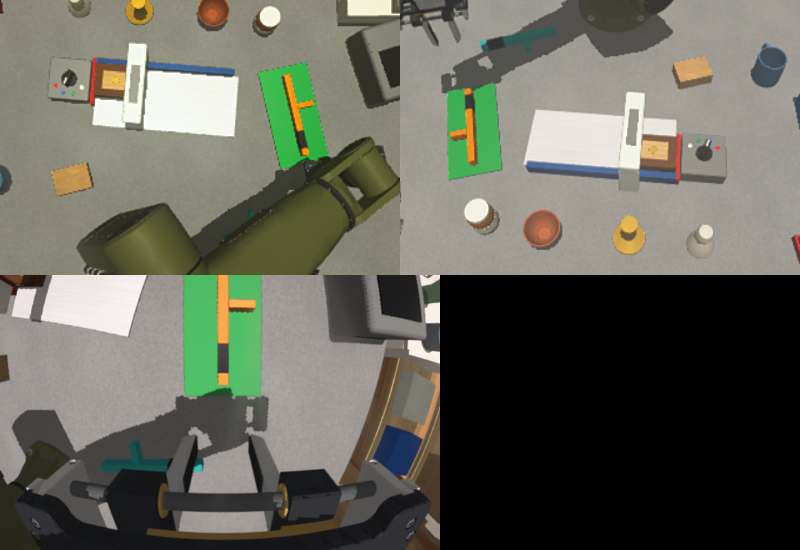

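The final views show the box home against the fence and red stop, the dial on blue, the stick flat and centred on its pad, and the other goods where they were.

```bash
python3 -c "
from station import ctrl
print(ctrl.hand_in())"
```

```text
the job is handed in; nothing more can be done
None
```

The job is handed in at about 28 s of the 64 s allowed: the dial is on blue, the box was slid flush to the fence and fed with the stick up against the red end stop, and the stick lies flat on its green pad; the hand-in call gave no verdict.

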